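# Hook the parts basket out of the dip pot

### The job

Take the hook rod from its fork stand and use it to fetch the small-parts basket that hangs deep in the dip pot: feel lightly for the slot in the basket's lid with the double hook, put the hook through, turn it crosswise under the lid and lift the basket out without forcing it against the pot. Set the basket down gently, upright, on the grid of the drip tray, turn the hook free and hang the rod back in its fork as you found it. Keep hand and arm off the basket, and leave the other things on the bench where they are.

Things in the scene. Friction and masses are not known exactly. Their poses are not given: they have to be found in the camera images.
- rod: Hook rod, 120 g, hanging upright in the fork stand, turned up to 0.25 rad from the stand's x axis. Origin on its axis at the underside of its round steel collar (26 mm diameter, 6 mm thick); z points up along the rod, grip above, 8 mm round steel shank below, down to the double hook.
- rod_grip (a point): Point on the axis to grip, 38 mm above the collar's underside. The black plastic grip is 26 mm along the rod's x and 18 mm along y, from 6 to 66 mm above the collar's underside: pinch it from above across the 18 mm.
- rod_foot (a point): Double hook at the foot: point on the rod's axis, 110 mm below the collar's underside, at the middle of the axis of a flat-bottomed crossbar, 28 mm long along the rod's x, 6 mm wide, 6 mm high. The last 6 mm at each end turn up and reach 8 mm above this point. The bar's underside is 3 mm below it.
- stand: Fixed fork stand. Origin on the table below the place where the rod hangs. Two level tines, 11 mm wide, tops at 135 mm, run along x on both sides of a 13 mm slot that is open to -x. The post stands 50 mm on the +x side, its top level with the tines; base plate 10 mm thick, from 5 to 105 mm on the +x side.
- stand_seat (a point): Where the rod's origin rests: midway between the tines, at their upper faces, 135 mm above the table. Axes as the stand's. Lips 5 mm high stand on the tine ends, 21 to 26 mm from this point towards -x, so the collar must be raised more than 5 mm to pass out or in along x.
- pot: Fixed, drained stainless dip pot, round, open at the top. Origin on its axis at the table; bore 82 mm, outside 88 mm, rim 145 mm above the table. Two wire side handles reach 65 mm out along +y and -y at 112 mm height. Six lugs inside, tops 57 mm above the table, leave a bore of 66 mm between them.
- pot_mouth (a point): Centre of the pot's mouth, at rim height (145 mm above the table).
- basket: Round thin steel small-parts basket, about 390 g (300 to 480), hanging by its rim flange in the pot. Origin at the centre of its underside (about 15 mm above the table at the start), z up. Cup 60 mm in diameter, 50 mm high with its lid. Knocked, pushed or pulled by the rod with over 20 N it would bend.
- basket_rim (a point): Centre of the rim flange's underside, 42 mm above the basket's origin. The flange is 74 mm in diameter and 4 mm thick and rests on the pot's lugs; the basket can shift 3 mm sideways there.
- basket_lid (a point): Centre of the lid's upper face, 50 mm above the basket's origin, 80 mm below the pot's mouth; axes as the cup's. Lid 4 mm thick with a central through slot 33 x 12 mm. Slot lies along x, but the twist-on lid sits turned up to 1 rad either way: NOT measured, find it by touch or eye. It turns on the cup only above 0.35 N m; it gives 1 mm per 8 N.
- tray: Fixed steel drip tray, 150 mm along x, 130 mm along y, walls 3 mm thick and 22 mm high. Origin at the centre of its underside; its flat grid is 12 mm above the table.
- tray_grid (a point): Centre of the tray's grid, on its upper face (12 mm above the table). Axes as the tray's.
- basket_hollow (a point): Point on the axis 30 mm above the basket's origin, in the hollow under the lid (free from 14 to 46 mm above the origin, 55 mm wide). The crossbar passes the slot within about 8 degrees of its direction and 2 mm of its middle; here it turns freely. Turned 60 to 120 degrees, its two tips bear on the lid's underside and carry the basket level.
- bottle: White squeeze bottle, 62 mm wide, 155 mm high; leave alone.
- carton: Open cardboard box 75 x 55 x 38 mm; leave alone.
- carton2: Open cardboard box 85 x 60 x 34 mm; leave alone.
- red_box: Small red box 40 x 30 x 50 mm; leave alone.
- tape: Roll of black tape, 64 mm wide, 22 mm high; leave alone.
- driver: Screwdriver lying on the bench; leave alone.
- pliers: Crimping pliers with red handles, lying; leave alone.
Things that resemble listed ones, but are neither listed nor needed, are in the scene too. There is more than one size of the rod; the one meant has the size given above.

How it is judged:
By the outcome, as a careful person would: the job done as asked, in the order asked, and still so for the second after the job is handed in, with the robot touching nothing.
It also fails if it takes over 72 s, if anything falls off the work surface, if the arm or the gripper's body presses on something with over 40 N, if the wrist force passes 120 N, or if a joint passes its speed limit or range.

### The arm

A 7-joint arm with a two-finger parallel gripper is mounted at the origin on the work surface. World frame = base frame: x ahead of the robot, y to its left, z up, the work surface at z = 0. Lengths are in m, angles in rad, forces in N, time in s.
With the tool pointing down it reaches from about 0.425 to 0.925 m from the base axis. Payload 6.8 kg.
Tool frame: the origin (TCP) lies midway between the tips of the shut fingers; the grasp point (between the pads) lies 19 mm behind it; z points along the fingers, y is the line along which they close (so a half turn about z gives the same grasp; the last joint's range is limited). The gripper opens to 88 mm and grips with 3 to 60 N. Pads are 20 mm wide; open, the fingers measure 115 mm over their backs; the gripper's body (75 mm by 178 mm) begins 61 mm behind the grasp point.
Start: joints at [1.153, 0.477, 0.022, 1.555, -0.011, 1.109, -0.083], TCP at [0.206, -0.643, 0.223] pointing down, gripper open.
Joint ranges: [-2.96, 2.96], [-0.34, 2.1], [-1.41, 1.46], [0.24, 2.44], [-1.37, 4.51], [0.17, 1.92], [-2.96, 2.96]. Speed limits (rad/s): [2.39, 2.39, 3.14, 3.14, 3.14, 3.14, 3.14].

### API

Orientations are given as a rotation vector (axis times angle).
In Python, from bench import env gives the robot as it stands.
- The arm moves only by the tool move_arm, never from a script. Its argument "plan" is a list of rows, each a list of 7 numbers: the gripper's target within -1 to 1 (shut at 1, half-way at 0, fully open at -1), then the shift along the tool's x, y, z in m, then the turn, a rotation vector about the tool's x, y, z in rad. A call has 1 to 10 rows; each row is the pose to reach, as a shift and turn from the pose commanded when the call began, along the tool's axes at that moment; what a row does not reach only later rows make up. A row lasts 1/10 s, in which the tool goes at most 50 mm and 8.59 degrees, less where a joint would pass 70% of its speed; a pose out of reach is approached as far as the arm can. A call with a gripper value outside its range is refused whole. The fingers move at their own pace and stop on an object; "force" is the grip in N (left out, the last holds). Time passes only in rows, so rows that repeat a pose let the fingers close. It gives the time, the measured TCP pose, the force, the opening and the grip force at its end, in the units of the state.
- env.get_state(): the state, without advancing time (a new reading comes with each control period).
- env.camera(name): name is "scene" or "top"; returns a dict with "frame" (384x512x3 uint8, red, green, blue), "depth" (384x512 float32, m along the optical axis (not along the pixel's ray), 0 where there is no reading), "vertical_fov" (degrees; the focal length in pixels is half the picture's height over the tangent of half this angle, whatever the lens; pixels are square), "cx", "cy" (the principal point, pixels), "R" (3x3) and "t" (3): a world point X has camera coordinates R X + t. Camera axes: x right, y down, z forward; pixel columns grow to the right and rows downward; lengths in m; the calibration is good to about 2 mm. A picture is of the moment at which its call begins.
- env.hand_in(): hands the job in; it is judged then, once.
The state is a dict: "t": time; "joint_positions": joint angles; "dq": joint speeds; "joint_efforts": joint torques, N m; "position": TCP position; "ee_rot": TCP orientation; "ft_force": force on the tool from outside, world axes, zero at the start; "torque": the same for the moment, N m; "finger_gap": finger opening in m; "gripper_force": force on a finger pad.
Only numpy, scipy, OpenCV 4.12 (cv2) and the standard library are available. Lean on these libraries where they do the work, as an engineer would, in place of code of your own. Each camera call takes 0.05 s, during which the arm holds its last target. There are 200 camera calls.

## Working session

There is one attempt and no reset: what is moved stays moved. The work goes in short steps, Python scripts to look and compute and a tool call to move; the robot and the scene stay as the last step left them, time stands still between calls to the robot, and variables do not carry over. Pictures are saved under pics/ and viewed, at most 10 in all, crops included, and the job is handed in when it is done.

Besides the shell and the picture viewer there is one more tool, called after "Request:" as a command line: name --pt "numbers of a row" for each row, then --argument value for the rest. move_arm: Moves the arm, as the interface text tells. Its arguments: {"type":"object","properties":{"plan":{"type":"array","items":{"type":"array","items":{"type":"number"}}},"force":{"type":"number"}},"required":["plan"]}

```bash
mkdir -p pics; cat > h.py <<'E'
import numpy as np, cv2
from bench import env
from scipy.spatial.transform import Rotation as Ro
def cam(n):
    c=env.camera(n); f=c["frame"].shape[0]/2/np.tan(np.radians(c["vertical_fov"])/2); c["f"]=f
    return c
def cloud(c):
    h,w=c["depth"].shape; v,u=np.mgrid[:h,:w]; d=c["depth"]
    P=np.stack([(u-c["cx"])/c["f"]*d,(v-c["cy"])/c["f"]*d,d],-1)
    return (P-c["t"])@c["R"]
def plane(c,u,v,z):
    r=c["R"].T@np.array([(u-c["cx"])/c["f"],(v-c["cy"])/c["f"],1]); o=-c["R"].T@c["t"]
    return o+r*(z-o[2])/r[2]
def proj(c,X):
    p=c["R"]@np.array(X)+c["t"]; return p[:2]/p[2]*c["f"]+[c["cx"],c["cy"]]
E
python3 - <<'E'
from h import *
for n in("scene","top"):
    c=cam(n); cv2.imwrite(f"pics/{n}0.png",cv2.resize(c["frame"][:,:,::-1],(800,600),interpolation=cv2.INTER_CUBIC)); print(n,c["f"],c["cx"],c["cy"],-c["R"].T@c["t"],c["R"])
    np.savez(f"{n}0.npz",**c)
s=env.get_state();print(s)
E
```

```text
scene 387.8454471072455 259.9750653179536 191.62513840047782 [1.35439362 0.13208326 0.65516236] [[-0.15074283  0.98855969 -0.00513185]
 [ 0.51791636  0.07455183 -0.85217643]
 [-0.84204468 -0.13111736 -0.52322939]]
top 457.9395206746736 258.81671179024926 191.5232439262773 [ 3.30123897e-01 -6.48801022e-04  1.41182047e+00] [[ 0.02017964 -0.99979287 -0.00264408]
 [-0.98515071 -0.01943296 -0.17058849]
 [ 0.17050177  0.00604723 -0.98533881]]
{'t': 0.1, 'joint_positions': array([ 1.15287932,  0.4776939 ,  0.02237836,  1.55631638, -0.0115254 ,
        1.10929317, -0.08312286]), 'dq': array([-1.13748024e-03, -2.41121212e-03,  1.77988167e-03, -3.24457869e-03,
       -3.20587594e-04,  3.11626868e-05,  1.53416955e-03]), 'joint_efforts': array([ 4.14311755e-03, -5.84088242e+01,  1.53941955e+00, -2.73314202e+01,
       -5.42389916e-02,  1.30911113e-02,  4.28942838e-05]), 'position': array([ 0.20561318, -0.64236989,  0.2218107 ]), 'ee_rot': array([-3.10246037e+00, -4.84406680e-01,  5.48878336e-04]), 'ft_force': array([0.34741071, 0.10053515, 0.6119732 ]), 'torque': array([-0.02365034,  0.03435201,  0.02974783]), 'gripper_force': 0.0, 'finger_gap': 0.08798526009717782}
```

View pics/scene0.png

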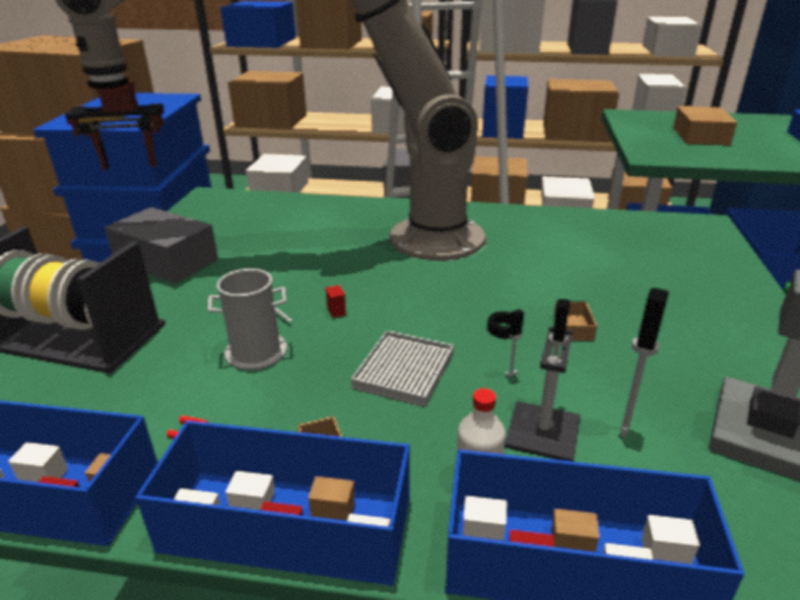

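View pics/top0.png

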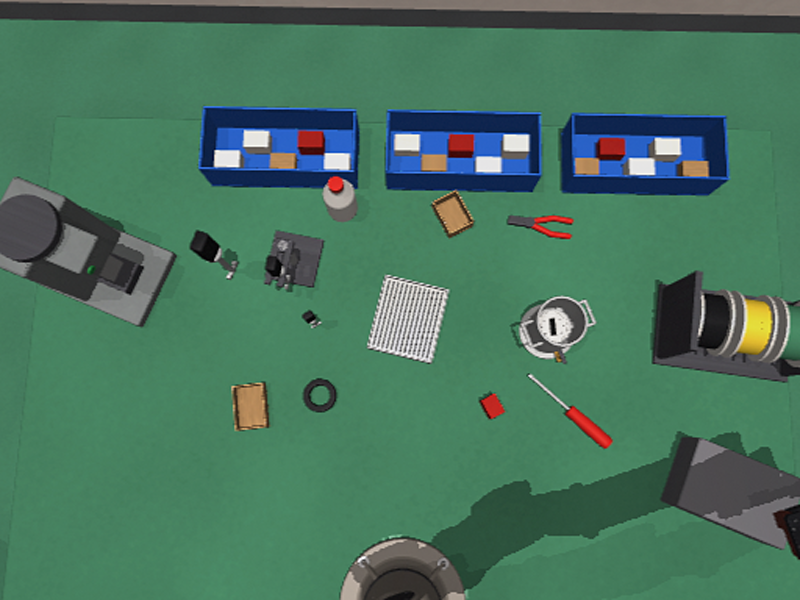

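Three candidate rods appear in the 800x600 views: small at scene (514,340) / top (311,318), medium in the fork at scene (560,340) / top (273,265), and large at scene (650,340) / top (205,245). Only the medium one hangs in the fork stand. I'll check its size and confirm with a crop.

```bash
python3 - <<'E'
from h import *
s=dict(np.load("scene0.npz"));t=dict(np.load("top0.npz"))
def crop(c,x0,y0,w,h,W,H): return cv2.resize(c["frame"][y0:y0+h,x0:x0+w,::-1],(W,H),interpolation=cv2.INTER_CUBIC)
a=crop(s,310,180,120,120,400,400);b=crop(t,115,140,100,80,400,320); d=crop(t,320,180,70,56,400,320)
im=np.zeros((600,800,3),np.uint8); im[:400,:400]=a; im[:300,400:]=b[:300]; im[300:600,400:]=d[:300]
cv2.imwrite("pics/crop1.png",im)
for n,c in(("s",s),("t",t)):
    P=cloud(c); hsv=cv2.cvtColor(c["frame"],cv2.COLOR_RGB2HSV); ok=c["depth"]>0
    # heights profile of fork region
    if n=="t":
        for nm,(x0,y0,w,h) in dict(fork=(165,145,45,45),pot=(325,180,60,55),tray=(230,170,65,65)).items():
            Q=P[y0:y0+h,x0:x0+w].reshape(-1,3)
            for lo,hi in [(0.005,.03),(.03,.09),(.085,.115),(.12,.13),(.13,.14),(.14,.155),(.155,.19),(.19,.215)]:
                q=Q[(Q[:,2]>lo)&(Q[:,2]<hi)]
                if len(q)>3: print(nm,lo,hi,len(q),q.min(0).round(3),q.max(0).round(3),q.mean(0).round(4))
    else:
        for nm,(x0,y0,w,h) in dict(fork=(325,185,50,110),pot=(130,170,58,70)).items():
            Q=P[y0:y0+h,x0:x0+w].reshape(-1,3)
            for lo,hi in [(0.005,.03),(.03,.09),(.085,.115),(.12,.13),(.13,.14),(.14,.155),(.155,.19),(.19,.215)]:
                q=Q[(Q[:,2]>lo)&(Q[:,2]<hi)]
                if len(q)>3: print("S",nm,lo,hi,len(q),q.min(0).round(3),q.max(0).round(3),q.mean(0).round(4))
E
```

```text
S fork 0.005 0.03 1443 [0.311 0.174 0.005] [0.712 0.322 0.03 ] [0.6206 0.2371 0.0116]
S fork 0.03 0.09 255 [0.312 0.173 0.03 ] [0.659 0.32  0.09 ] [0.5794 0.2302 0.0569]
S fork 0.085 0.115 247 [0.52  0.17  0.085] [0.811 0.241 0.115] [0.6555 0.2033 0.1001]
S fork 0.12 0.13 82 [0.518 0.17  0.12 ] [0.663 0.246 0.13 ] [0.5974 0.2113 0.1256]
S fork 0.13 0.14 300 [0.515 0.172 0.13 ] [0.664 0.26  0.14 ] [0.6226 0.2309 0.1352]
S fork 0.14 0.155 61 [0.576 0.226 0.14 ] [0.615 0.259 0.155] [0.6067 0.2378 0.1459]
S fork 0.155 0.19 107 [0.607 0.228 0.155] [0.616 0.246 0.19 ] [0.6119 0.2364 0.1727]
S fork 0.19 0.215 82 [0.589 0.228 0.19 ] [0.615 0.249 0.203] [0.606  0.2374 0.1986]
S pot 0.005 0.03 413 [ 0.239 -0.502  0.005] [ 0.572 -0.223  0.03 ] [ 0.5359 -0.2638  0.0134]
S pot 0.03 0.09 607 [ 0.505 -0.317  0.03 ] [ 0.564 -0.232  0.09 ] [ 0.5482 -0.2626  0.0603]
S pot 0.085 0.115 464 [ 0.471 -0.34   0.085] [ 0.564 -0.209  0.115] [ 0.5336 -0.2687  0.1032]
S pot 0.12 0.13 204 [ 0.472 -0.319  0.12 ] [ 0.566 -0.233  0.13 ] [ 0.52   -0.2763  0.125 ]
S pot 0.13 0.14 213 [ 0.474 -0.32   0.13 ] [ 0.562 -0
[... 632 characters left out ...]
0.215 70 [0.586 0.232 0.19 ] [0.612 0.252 0.207] [0.5989 0.2404 0.2003]
pot 0.005 0.03 292 [ 0.446 -0.38   0.005] [ 0.616 -0.197  0.03 ] [ 0.5152 -0.271   0.01  ]
pot 0.03 0.09 606 [ 0.45  -0.315  0.03 ] [ 0.558 -0.229  0.09 ] [ 0.5166 -0.2784  0.0619]
pot 0.085 0.115 210 [ 0.472 -0.34   0.085] [ 0.56  -0.205  0.115] [ 0.5171 -0.2747  0.1044]
pot 0.12 0.13 55 [ 0.474 -0.33   0.12 ] [ 0.557 -0.218  0.129] [ 0.5203 -0.2791  0.1246]
pot 0.13 0.14 36 [ 0.481 -0.315  0.13 ] [ 0.558 -0.231  0.14 ] [ 0.5275 -0.288   0.1356]
pot 0.14 0.155 195 [ 0.471 -0.318  0.14 ] [ 0.562 -0.227  0.153] [ 0.5173 -0.2748  0.1467]
tray 0.005 0.03 2198 [ 0.443 -0.099  0.005] [0.644 0.099 0.029] [0.5359 0.0024 0.0131]
```

View pics/crop1.png

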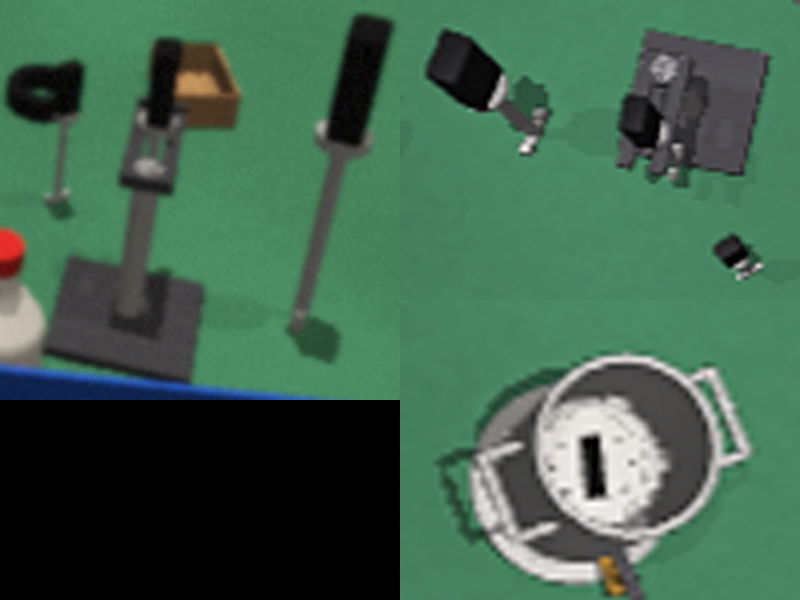

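The crop confirms it. The medium rod, at scene (560,340) / top (273,265), sits in the fork with its grip top at 0.201 m, which matches 135+66 mm. The other two stand or hang free and are the wrong size. The lid slot also shows in the pot, at crop (593,465). Next I'll measure them precisely.

```bash
python3 - <<'E'
from h import *
s=dict(np.load("scene0.npz"));t=dict(np.load("top0.npz"))
Ps,Pt=cloud(s),cloud(t)
def rect(q,n):
    (c,wh,a)=cv2.minAreaRect((q[:,:2]*1000).astype(np.float32)); print(n,len(q),np.round(c,1),np.round(wh,1),round(a,1))
for n,P,c in(("s",Ps,s),("t",Pt,t)):
    hsv=cv2.cvtColor(c["frame"],cv2.COLOR_RGB2HSV)
    Q=P.reshape(-1,3);F=hsv.reshape(-1,3)
    def box(x0,x1,y0,y1,z0,z1): return (Q[:,0]>x0)&(Q[:,0]<x1)&(Q[:,1]>y0)&(Q[:,1]<y1)&(Q[:,2]>z0)&(Q[:,2]<z1)
    rect(Q[box(.56,.68,.19,.27,.131,.139)],n+" tines"); rect(Q[box(.56,.64,.2,.27,.195,.207)],n+" griptop")
    rect(Q[box(.56,.64,.2,.27,.15,.207)],n+" grip")
    rect(Q[box(.56,.75,.14,.32,.006,.014)],n+" base")
    rect(Q[box(.45,.65,-.1,.1,.006,.03)],n+" tray")
    q=Q[box(.46,.58,-.33,-.22,.142,.150)]
    A=np.c_[2*q[:,:2],np.ones(len(q))];x=np.linalg.lstsq(A,(q[:,:2]**2).sum(1),rcond=None)[0];print(n,"pot",x[:2].round(4),np.sqrt(x[2]+x[0]**2+x[1]**2).round(4))
# slot
g=t["frame"].mean(2); y0,x0=180,320; 
pc=proj(t,[.517,-.275,.065]);print("lid centre px",pc)
roi=(g<60).astype(np.uint8); m=np.zeros_like(roi);u,v=np.round(plane(t,0,0,0)[:2]),0
k,l,st,ce=cv2.connectedComponentsWithStats(roi)
for i in range(1,k):
    if np.hypot(*(ce[i]-pc))<14 and st[i,4]>15:
        ys,xs=np.where(l==i); q=np.array([plane(t,a,b,.065) for a,b in zip(xs,ys)])
        rect(q,f"slot px{ce[i].round(1)} area{st[i,4]}"); cc=np.cov(q[:,:2].T); w,V=np.linalg.eigh(cc); print(q.mean(0).round(4),np.degrees(np.arctan2(V[1,1],V[0,1])), np.sqrt(w*12)*1000)
# white lid
E
```

```text
s tines 266 [619.4 235.9] [35.9 87.2] 79.3
s griptop 63 [602.  237.8] [17.3 27. ] 80.1
s grip 206 [602. 238.] [17.8 27. ] 81.5
s base 1198 [653.4 229.4] [ 99.8 102.2] 80.0
s tray 1968 [535.6  -1.8] [131.5 155.2] 77.8
s pot [ 0.5184 -0.2766] 0.0434
t tines 184 [616.2 239.7] [35.8 88.7] 80.0
t griptop 63 [599.6 241.5] [18.8 25.8] 83.2
t grip 111 [599.5 241.3] [19.2 26.1] 83.2
t base 610 [653.2 228. ] [176.6 183.9] 88.7
t tray 2103 [549.3  -0.7] [196.6 197. ] 88.8
t pot [ 0.5162 -0.2729] 0.0433
lid centre px [353.83624377 208.72447457]
slot px[353.4 208.3] area26 26 [ 517.6 -273.6] [27.5  7. ] 6.2
[ 0.5181 -0.2737  0.065 ] -173.50921727354012 [ 7.78105049 32.07101695]
```

```bash
cat >> h.py <<'E'
def to(x,y,z,yaw):
    "shift & turn in tool axes from the measured pose to world pose, tool down, tool x at yaw deg"
    s=env.get_state(); R0=Ro.from_rotvec(s["ee_rot"]); 
    Rt=Ro.from_euler("z",yaw,degrees=True)*Ro.from_euler("x",180,degrees=True)
    print("t",round(s["t"],2),"p",s["position"].round(4),"yaw",np.degrees(np.arctan2(*R0.as_matrix()[[1,0],0])).round(2),"gap",round(s["finger_gap"],4),"F",s["ft_force"].round(2),"q7",s["joint_positions"][6].round(2))
    print("shift",R0.inv().apply(np.array([x,y,z])-s["position"]).round(4),"turn",(R0.inv()*Rt).as_rotvec().round(4))
E
python3 - <<'E'
from h import *
s=dict(np.load("scene0.npz"));t=dict(np.load("top0.npz"))
for n,c in(("s",s),("t",t)):
    Q=cloud(c).reshape(-1,3)
    for nm,b in dict(big=(.55,.75,.29,.45),small=(.45,.57,.13,.25),bottle=(.68,.8,.05,.2),grey=(.1,.5,-.8,-.35)).items():
        q=Q[(Q[:,0]>b[0])&(Q[:,0]<b[1])&(Q[:,1]>b[2])&(Q[:,1]<b[3])&(Q[:,2]>.02)&(Q[:,2]<.5)]
        if len(q): print(n,nm,len(q),q.min(0).round(3),q.max(0).round(3))
g=t["frame"].mean(2)[195:222,338:370].round().astype(int); print(g[6:21,8:24])
to(.6008,.2395,.40,-8.5)
E
```

```text
s big 795 [0.611 0.337 0.021] [0.648 0.371 0.244]
s small 194 [0.515 0.17  0.022] [0.531 0.191 0.133]
s bottle 886 [0.748 0.106 0.066] [0.795 0.167 0.158]
s grey 5416 [ 0.134 -0.746  0.02 ] [ 0.5   -0.485  0.5  ]
t big 318 [0.607 0.339 0.023] [0.643 0.373 0.247]
t small 56 [0.511 0.174 0.03 ] [0.57  0.23  0.144]
t bottle 464 [0.73  0.109 0.021] [0.791 0.17  0.162]
t grey 5613 [ 0.125 -0.735  0.02 ] [ 0.5   -0.351  0.35 ]
[[166 209 219 225 228 229 228 228 228 227 227 228 191 218 222 202]
 [175 209 214 224 228 231 233 234 233 230 227 228 227 202 222 223]
 [217 216 224 228 230 215 194 160 138 215 229 228 228 228 193 218]
 [216 217 225 230 233 137  17  15  14 206 231 197 174 217 227 229]
 [216 191 176 219 236 140   9  12  14 211 233 228 227 227 227 229]
 [217 226 228 229 236 155  44  16   8 173 226 229 227 227 227 229]
 [204 226 228 229 235 154  42  14   9 133 219 229 227 227 229 230]
 [202 228 229 229 235 179  76  14   9 118 217 230 228 229 141 199]
 [114 200 229 229 234 179  79  19  13 121 219 231 228 228 229 230]
 [216 229 230 229 233 175  77  19  13  68 211 231 227 227 228 230]
 [192 220 230 230 233 209 112  18  12  68 213 232 229 228 229 229]
 [182 227 234 232 233 206 109  16  13  31 210 233 231 199 219 230]
 [194 200 134 161 222 238 142   7   7   9 209 234 199 177 219 230]
 [114 209 162 210 233 235 148  60 108 118 176 223 230 229 231 216]
 [ 50 145 204 206 226 232 234 238 237 235 233 230 230 231 196 200]]
t 0.1 p [ 0.2056 -0.6424  0.2218] yaw 17.75 gap 0.088 F [0.35 0.1  0.61] q7 -0.08
shift [ 0.6452 -0.7197 -0.1771] turn [-0.0015  0.0005  0.4581]
```

```bash
python3 - <<'E'
from h import *
t=dict(np.load("top0.npz"))
print(plane(t,353.5,208.4,.065), plane(t,353.4,208.3,.065))
E
```

```text
[ 0.51795056 -0.27401877  0.065     ] [ 0.51824377 -0.27372705  0.065     ]
```

Request:
move_arm --pt "-1 0 0 -0.05 0 0 0" --pt "-1 0 0 -0.1 0 0 0" --pt "-1 0.03 -0.03 -0.15 0 0 0.1" --pt "-1 0.06 -0.07 -0.17 0 0 0.2" --pt "-1 0.1 -0.11 -0.177 0 0 0.3" --pt "-1 0.14 -0.15 -0.177 0 0 0.4" --pt "-1 0.18 -0.19 -0.177 0 0 0.458" --pt "-1 0.22 -0.23 -0.177 0 0 0.458" --pt "-1 0.26 -0.27 -0.177 0 0 0.458" --pt "-1 0.3 -0.31 -0.177 0 0 0.458"

```text
t: 1.1
position: [0.3716, -0.3042, 0.3994]
ee_rot: [3.133, -0.233, -0.0]
ft_force: [1.2, -0.3, -0.2]
finger_gap: 0.0877
gripper_force: 0.0
```

```bash
python3 - <<'E'
from h import *
to(.6008,.2395,.30,-8.5)
E
```

```text
t 1.1 p [ 0.3716 -0.3042  0.3994] yaw -8.49 gap 0.0877 F [ 1.22 -0.3  -0.24] q7 -1.17
shift [ 0.1464 -0.5716  0.0993] turn [0.0001 0.0002 0.0001]
```

Request:
move_arm --pt "-1 0.012 -0.045 0 0 0 0" --pt "-1 0.025 -0.095 0 0 0 0" --pt "-1 0.037 -0.145 0 0 0 0" --pt "-1 0.05 -0.195 0 0 0 0" --pt "-1 0.063 -0.245 0 0 0 0" --pt "-1 0.076 -0.295 0 0 0 0" --pt "-1 0.088 -0.345 0 0 0 0" --pt "-1 0.101 -0.395 0 0 0 0" --pt "-1 0.114 -0.445 0 0 0 0" --pt "-1 0.127 -0.495 0 0 0 0"

```text
t: 2.1
position: [0.5646, 0.1528, 0.3993]
ee_rot: [3.133, -0.234, -0.0]
ft_force: [0.2, 0.2, -0.0]
finger_gap: 0.0876
gripper_force: 0.0
```

Request:
move_arm --pt "-1 0.01 -0.04 0.03 0 0 0" --pt "-1 0.019 -0.076 0.06 0 0 0" --pt "-1 0.019 -0.076 0.09 0 0 0" --pt "-1 0.019 -0.076 0.09 0 0 0" --pt "-1 0.019 -0.076 0.09 0 0 0"

```text
t: 2.6
position: [0.5943, 0.2227, 0.3096]
ee_rot: [3.132, -0.234, -0.001]
ft_force: [-0.1, -1.3, -0.1]
finger_gap: 0.0877
gripper_force: 0.0
```

```bash
python3 - <<'E'
from h import *
to(.6008,.2395,.159,-8.5)
c=cam("scene");a=c["frame"][120:280,290:450,::-1]
cv2.imwrite("pics/pre.png",cv2.resize(a,(560,560),interpolation=cv2.INTER_CUBIC))
E
```

```text
t 2.6 p [0.5943 0.2227 0.3096] yaw -8.54 gap 0.0877 F [-0.14 -1.27 -0.09] q7 -2.36
shift [ 0.0041 -0.0177  0.1506] turn [ 0.001   0.0009 -0.0007]
```

View pics/pre.png

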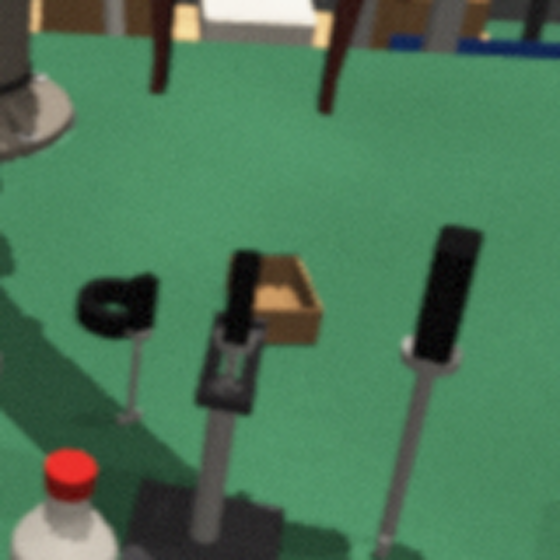

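The crop shows the open fingers at (160,92) and (325,110), straddling the rod grip at (243,290). I'll use the known TCP to check the camera bias, then descend.

```bash
python3 - <<'E'
from h import *
c=dict(np.load("scene0.npz")); s=env.get_state(); R=Ro.from_rotvec(s["ee_rot"]).as_matrix()
for k in(-.044,.044,-.0575,.0575): print(k,((proj(c,s["position"]+R[:,1]*k)-[290,120])*3.5).round(1))
E
```

```text
-0.044 [317.6 102.9]
0.044 [166.6  85. ]
-0.0575 [341.5 105.8]
0.0575 [144.2  82.3]
```

Request:
move_arm --pt "-1 0.004 -0.017 0.03 0 0 0" --pt "-1 0.004 -0.018 0.07 0 0 0" --pt "-1 0.004 -0.018 0.1 0 0 0" --pt "-1 0.004 -0.018 0.125 0 0 0" --pt "-1 0.004 -0.018 0.14 0 0 0" --pt "-1 0.004 -0.018 0.15 0 0 0" --pt "-1 0.004 -0.018 0.15 0 0 0"

```text
t: 3.35
position: [0.6012, 0.2403, 0.1598]
ee_rot: [3.133, -0.234, 0.0]
ft_force: [0.3, -0.4, 0.3]
finger_gap: 0.0878
gripper_force: 0.0
```

```bash
python3 - <<'E'
from h import *
to(.6008,.2395,.159,-8.5)
E
```

```text
t 3.35 p [0.6012 0.2403 0.1598] yaw -8.54 gap 0.0878 F [ 0.32 -0.42  0.29] q7 -2.46
shift [-0.0003  0.0008  0.0008] turn [ 0.0001 -0.0003 -0.0007]
```

Request:
move_arm --pt "1 0 0 0 0 0 0" --pt "1 0 0 0 0 0 0" --pt "1 0 0 0 0 0 0" --pt "1 0 0 0 0 0 0" --pt "1 0 0 0 0 0 0" --pt "1 0 0 0 0 0 0" --pt "1 0 0 0 0 0 0" --force 35

```text
t: 4.05
position: [0.6009, 0.2408, 0.1595]
ee_rot: [3.133, -0.233, -0.0]
ft_force: [-0.6, 0.7, -0.4]
finger_gap: 0.0351
gripper_force: 0.0
```

```bash
python3 - <<'E'
from h import *
to(.6008,.2395,.168,-10.3)
c=cam("top");P=cloud(c);t0=dict(np.load("top0.npz"))
E
```

```text
t 4.05 p [0.6009 0.2408 0.1595] yaw -8.49 gap 0.0351 F [-0.59  0.7  -0.37] q7 -2.46
shift [ 0.0001  0.0013 -0.0085] turn [0.     0.     0.0315]
```

Request:
move_arm --pt "1 0 0 0 0 0 0" --pt "1 0 0 0 0 0 0" --pt "1 0 0 0 0 0 0" --pt "1 0 0 0 0 0 0" --pt "1 0 0 0 0 0 0"

```text
t: 4.6
position: [0.6009, 0.2407, 0.1595]
ee_rot: [3.133, -0.233, -0.0]
ft_force: [-0.1, -0.4, -0.5]
finger_gap: 0.0179
gripper_force: 35.0
```

```bash
python3 - <<'E'
from h import *
to(.6008,.2395,.168,-8.5);print(env.get_state()["gripper_force"])
E
```

```text
t 4.6 p [0.6009 0.2407 0.1595] yaw -8.49 gap 0.0179 F [-0.08 -0.4  -0.47] q7 -2.46
shift [ 0.0001  0.0012 -0.0085] turn [0.0002 0.     0.0001]
34.99834656715393
```

Request:
move_arm --pt "1 0 0 -0.005 0 0 0" --pt "1 0 0 -0.01 0 0 0" --pt "1 0 0 -0.01 0 0 0" --pt "1 -0.015 -0.0005 -0.01 0 0 0" --pt "1 -0.03 -0.001 -0.01 0 0 0" --pt "1 -0.045 -0.0015 -0.01 0 0 0" --pt "1 -0.06 -0.002 -0.01 0 0 0" --pt "1 -0.065 -0.002 -0.02 0 0 0" --pt "1 -0.065 -0.002 -0.05 0 0 0" --pt "1 -0.065 -0.002 -0.09 0 0 0"

```text
t: 5.6
position: [0.536, 0.2516, 0.2497]
ee_rot: [3.131, -0.232, -0.004]
ft_force: [0.4, -0.1, -0.4]
finger_gap: 0.0176
gripper_force: 35.0
```

```bash
python3 - <<'E'
from h import *
to(.5180,-.2740,.40,6.5)
for n in("scene","top"):
    c=cam(n); Q=cloud(c).reshape(-1,3)
    q=Q[(Q[:,0]>.5)&(Q[:,0]<.58)&(Q[:,1]>.22)&(Q[:,1]<.28)&(Q[:,2]>.105)&(Q[:,2]<.27)]
    for lo,hi in[(.105,.12),(.12,.2),(.2,.222),(.222,.23),(.23,.27)]:
        k=q[(q[:,2]>lo)&(q[:,2]<hi)]
        if len(k): print(n,lo,len(k),k.min(0).round(4),k.max(0).round(4),np.median(k,0).round(4))
E
```

```text
t 5.6 p [0.536  0.2516 0.2497] yaw -8.48 gap 0.0176 F [ 0.39 -0.1  -0.44] q7 -2.47
shift [ 0.0593  0.5228 -0.1495] turn [ 0.0015  0.0027 -0.2614]
scene 0.105 5 [0.5467 0.2455 0.1129] [0.55   0.2486 0.1199] [0.5481 0.2477 0.1177]
scene 0.12 138 [0.5329 0.2253 0.1207] [0.58   0.2601 0.2   ] [0.5386 0.2485 0.1459]
scene 0.2 27 [0.5345 0.2456 0.2005] [0.5397 0.2532 0.2205] [0.5373 0.2493 0.2107]
scene 0.222 18 [0.5373 0.2369 0.2248] [0.5484 0.262  0.2298] [0.5443 0.2489 0.2279]
scene 0.23 206 [0.5268 0.2304 0.23  ] [0.5525 0.2653 0.27  ] [0.5472 0.2481 0.2542]
```

Request:
move_arm --pt "1 0 0.01 -0.04 0 0 0" --pt "1 0.005 0.04 -0.08 0 0 0" --pt "1 0.01 0.09 -0.08 0 0 0" --pt "1 0.016 0.14 -0.08 0 0 0" --pt "1 0.022 0.19 -0.08 0 0 -0.05" --pt "1 0.028 0.24 -0.08 0 0 -0.1" --pt "1 0.034 0.29 -0.08 0 0 -0.15" --pt "1 0.04 0.34 -0.08 0 0 -0.2" --pt "1 0.045 0.385 -0.08 0 0 -0.26" --pt "1 0.05 0.43 -0.08 0 0 -0.261"

```text
t: 6.7
position: [0.5223, -0.1828, 0.3299]
ee_rot: [3.136, 0.178, 0.001]
ft_force: [0.9, 0.1, -0.7]
finger_gap: 0.0177
gripper_force: 35.0
```

```bash
python3 - <<'E'
from h import *
to(.5190,-.2755,.325,6.5)
E
```

```text
t 6.7 p [ 0.5223 -0.1828  0.3299] yaw 6.51 gap 0.0177 F [ 0.89  0.07 -0.68] q7 -1.32
shift [-0.0138  0.0917  0.0049] turn [ 0.0006 -0.0005  0.0001]
```

Request:
move_arm --pt "1 -0.006 0.04 0 0 0 0" --pt "1 -0.01 0.07 0 0 0 0" --pt "1 -0.014 0.092 0 0 0 0" --pt "1 -0.014 0.092 0 0 0 0" --pt "1 -0.014 0.092 0 0 0 0" --pt "1 -0.014 0.092 0 0 0 0"

```text
t: 7.3
position: [0.5197, -0.2716, 0.3297]
ee_rot: [-3.136, -0.18, -0.001]
ft_force: [-0.5, -0.9, -1.3]
finger_gap: 0.0182
gripper_force: 35.0
```

```bash
python3 - <<'E'
from h import *
to(.5190,-.2755,.2125,6.5)
c=cam("scene"); Q=cloud(c).reshape(-1,3)
for lo,hi in[(.187,.193),(.195,.215),(.215,.24),(.24,.28),(.28,.297),(.298,.31)]:
    k=Q[(Q[:,0]>.48)&(Q[:,0]<.56)&(Q[:,1]>-.31)&(Q[:,1]<-.23)&(Q[:,2]>lo)&(Q[:,2]<hi)]
    if len(k): print(lo,len(k),k.min(0).round(4),k.max(0).round(4),np.median(k,0).round(4))
q=Q[(Q[:,0]>.46)&(Q[:,0]<.58)&(Q[:,1]>-.33)&(Q[:,1]<-.22)&(Q[:,2]>.142)&(Q[:,2]<.150)]
A=np.c_[2*q[:,:2],np.ones(len(q))];x=np.linalg.lstsq(A,(q[:,:2]**2).sum(1),rcond=None)[0];print(x)
cv2.imwrite("pics/over.png",cv2.resize(c["frame"][90:240,90:250,::-1],(640,600),interpolation=cv2.INTER_CUBIC))
E
```

```text
t 7.3 p [ 0.5197 -0.2716  0.3297] yaw 6.59 gap 0.0182 F [-0.47 -0.9  -1.29] q7 -1.17
shift [-0.0012  0.0039  0.1172] turn [-0.0006 -0.0004  0.0015]
0.195 34 [ 0.5079 -0.2766  0.197 ] [ 0.5347 -0.2692  0.2137] [ 0.5222 -0.272   0.2033]
0.215 31 [ 0.5162 -0.2778  0.2156] [ 0.5256 -0.2688  0.2399] [ 0.5219 -0.2725  0.2284]
0.24 46 [ 0.5176 -0.2766  0.2419] [ 0.5248 -0.2691  0.28  ] [ 0.522  -0.2724  0.2589]
0.28 24 [ 0.5172 -0.2773  0.2805] [ 0.5252 -0.268   0.2963] [ 0.5217 -0.2722  0.2873]
0.298 23 [ 0.517  -0.2818  0.2985] [ 0.5341 -0.2606  0.31  ] [ 0.5292 -0.2702  0.3074]
[ 0.5184659  -0.2763488  -0.34331944]
```

View pics/over.png

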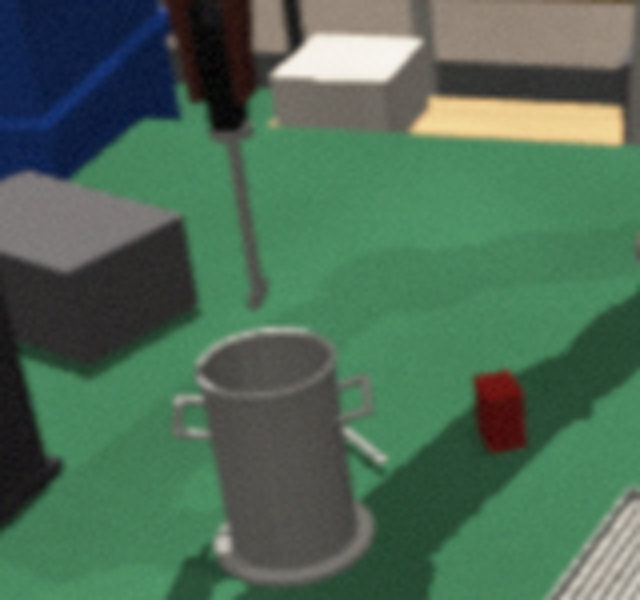

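The picture shows the hook at (255,290) hanging upright above the pot mouth at (268,362). The gripper is clear of everything. I'll lower it into the pot.

Request:
move_arm --pt "1 -0.001 0.004 0 0 0 0" --pt "1 -0.001 0.004 0.01 0 0 0" --pt "1 -0.001 0.004 0.03 0 0 0" --pt "1 -0.001 0.004 0.05 0 0 0" --pt "1 -0.001 0.004 0.07 0 0 0" --pt "1 -0.001 0.004 0.09 0 0 0" --pt "1 -0.001 0.004 0.105 0 0 0" --pt "1 -0.001 0.004 0.117 0 0 0" --pt "1 -0.001 0.004 0.117 0 0 0" --pt "1 -0.001 0.004 0.117 0 0 0"

```text
t: 8.35
position: [0.5191, -0.2774, 0.2129]
ee_rot: [3.136, 0.177, 0.001]
ft_force: [-0.5, -0.0, -0.4]
finger_gap: 0.0181
gripper_force: 35.0
```

```bash
python3 - <<'E'
from h import *
to(.5195,-.2755,.203,6.5)
E
```

```text
t 8.35 p [ 0.5191 -0.2774  0.2129] yaw 6.47 gap 0.0181 F [-0.48 -0.02 -0.41] q7 -1.2
shift [ 0.0007 -0.0019  0.0099] turn [ 0.0002 -0.0004 -0.0006]
```

Request:
move_arm --pt "1 0.0005 -0.002 0 0 0 0" --pt "1 0.0005 -0.002 0.003 0 0 0" --pt "1 0.0005 -0.002 0.006 0 0 0" --pt "1 0.0005 -0.002 0.008 0 0 0" --pt "1 0.0005 -0.002 0.0095 0 0 0" --pt "1 0.0005 -0.002 0.0105 0 0 0" --pt "1 0.0005 -0.002 0.0115 0 0 0" --pt "1 0.0005 -0.002 0.0115 0 0 0"

```text
t: 9.15
position: [0.519, -0.2754, 0.2009]
ee_rot: [-3.137, -0.177, 0.0]
ft_force: [0.4, 0.3, -0.2]
finger_gap: 0.018
gripper_force: 35.0
```

```bash
python3 - <<'E'
from h import *
to(.5195,-.2755,.200,6.5); print(env.get_state()["torque"])
E
```

```text
t 9.15 p [ 0.519  -0.2754  0.2009] yaw 6.46 gap 0.018 F [ 0.37  0.32 -0.22] q7 -1.21
shift [0.0005 0.0002 0.0009] turn [-0.0001  0.0001 -0.0007]
[-0.0205769  -0.03232346  0.06842946]
```

Request:
move_arm --pt "1 0 0 0.001 0 0 0" --pt "1 0 0 0.002 0 0 0" --pt "1 0 0 0.0025 0 0 0" --pt "1 0 0 0.0025 0 0 0"

```text
t: 9.55
position: [0.519, -0.2753, 0.1985]
ee_rot: [-3.137, -0.177, 0.0]
ft_force: [-0.2, -0.1, -1.5]
finger_gap: 0.0176
gripper_force: 35.0
```

Request:
move_arm --pt "1 0 0 0.001 0 0 0" --pt "1 0 0 0.002 0 0 0" --pt "1 0 0 0.002 0 0 0"

```text
t: 9.85
position: [0.5189, -0.2753, 0.1964]
ee_rot: [-3.136, -0.177, 0.0]
ft_force: [0.1, 0.0, -2.2]
finger_gap: 0.0177
gripper_force: 35.0
```

Request:
move_arm --pt "1 0 0 0.002 0 0 0" --pt "1 0 0 0.004 0 0 0" --pt "1 0 0 0.006 0 0 0" --pt "1 0 0 0.008 0 0 0" --pt "1 0 0 0.008 0 0 0"

```text
t: 10.35
position: [0.5188, -0.2752, 0.1881]
ee_rot: [-3.136, -0.177, 0.001]
ft_force: [0.5, 0.7, -1.5]
finger_gap: 0.0182
gripper_force: 35.0
```

Request:
move_arm --pt "1 0 0 0.002 0 0 0" --pt "1 0 0 0.004 0 0 0" --pt "1 0 0 0.006 0 0 0" --pt "1 0 0 0.0085 0 0 0" --pt "1 0 0 0.0085 0 0 0"

```text
t: 10.85
position: [0.5187, -0.2753, 0.1796]
ee_rot: [-3.136, -0.177, 0.001]
ft_force: [-0.5, -0.4, -1.5]
finger_gap: 0.018
gripper_force: 35.0
```

```bash
python3 - <<'E'
from h import *
to(.5190,-.2755,.1795,96.5); print(env.get_state()["torque"])
E
```

```text
t 10.85 p [ 0.5187 -0.2753  0.1796] yaw 6.46 gap 0.018 F [-0.49 -0.38 -1.46] q7 -1.22
shift [0.0002 0.0002 0.0001] turn [-8.0000e-04  2.0000e-04 -1.5715e+00]
[ 0.0627853  -0.04436167 -0.02321844]
```

Request:
move_arm --pt "1 0 0 0 0 0 -0.12" --pt "1 0 0 0 0 0 -0.25" --pt "1 0 0 0 0 0 -0.38" --pt "1 0 0 0 0 0 -0.51" --pt "1 0 0 0 0 0 -0.64" --pt "1 0 0 0 0 0 -0.78" --pt "1 0 0 0 0 0 -0.78"

```text
t: 11.55
position: [0.5187, -0.2749, 0.1798]
ee_rot: [-2.832, -1.357, 0.0]
ft_force: [-1.1, 1.6, -0.3]
finger_gap: 0.0178
gripper_force: 35.0
```

Request:
move_arm --pt "1 0 0 0 0 0 -0.12" --pt "1 0 0 0 0 0 -0.25" --pt "1 0 0 0 0 0 -0.38" --pt "1 0 0 0 0 0 -0.51" --pt "1 0 0 0 0 0 -0.64" --pt "1 0 0 0 0 0 -0.79" --pt "1 0 0 0 0 0 -0.79" --pt "1 0 0 0 0 0 -0.79"

```text
t: 12.35
position: [0.5185, -0.2748, 0.1798]
ee_rot: [-2.1, -2.335, -0.0]
ft_force: [-1.2, 2.1, -1.7]
finger_gap: 0.0179
gripper_force: 35.0
```

```bash
python3 - <<'E'
from h import *
to(.5173,-.2749,.1795,96.5); print(env.get_state()["torque"])
E
```

```text
t 12.35 p [ 0.5185 -0.2748  0.1798] yaw 96.07 gap 0.0179 F [-1.18  2.13 -1.66] q7 0.2
shift [ 0.     -0.0012  0.0003] turn [-0.001  -0.0013 -0.0074]
[ 0.77853891  0.439247   -0.00675261]
```

Request:
move_arm --pt "1 0.001 0 0 0 0 0" --pt "1 0.0015 0 0 0 0 0" --pt "1 0.0015 0 0 0 0 0"

```text
t: 12.65
position: [0.5193, -0.2741, 0.1804]
ee_rot: [2.094, 2.34, -0.0]
ft_force: [0.1, 0.4, -1.7]
finger_gap: 0.018
gripper_force: 35.0
```

Request:
move_arm --pt "1 0 0 -0.003 0 0 0" --pt "1 0 0 -0.006 0 0 0" --pt "1 0 0 -0.008 0 0 0" --pt "1 0 0 -0.01 0 0 0" --pt "1 0 0 -0.012 0 0 0" --pt "1 0 0 -0.014 0 0 0" --pt "1 0 0 -0.014 0 0 0"

```text
t: 13.35
position: [0.5189, -0.2739, 0.1942]
ee_rot: [2.094, 2.342, 0.0]
ft_force: [0.5, -0.6, -5.9]
finger_gap: 0.0179
gripper_force: 35.0
```

```bash
python3 - <<'E'
from h import *
to(.5173,-.2749,.30,96.5); print(env.get_state()["torque"])
E
```

```text
t 13.35 p [ 0.5189 -0.2739  0.1942] yaw 96.41 gap 0.0179 F [ 0.47 -0.6  -5.89] q7 0.21
shift [-0.0008 -0.0016 -0.1058] turn [ 0.0001  0.0001 -0.0015]
[-0.05680301 -0.13132728 -0.01440572]
```

Request:
move_arm --pt "1 0 -0.001 -0.006 0 0 0" --pt "1 0 -0.001 -0.014 0 0 0" --pt "1 0 -0.001 -0.024 0 0 0" --pt "1 0 -0.001 -0.034 0 0 0" --pt "1 0 -0.001 -0.044 0 0 0" --pt "1 0 -0.001 -0.05 0 0 0"

```text
t: 13.95
position: [0.5183, -0.2741, 0.2456]
ee_rot: [2.093, 2.341, 0.0]
ft_force: [0.8, -0.3, -7.3]
finger_gap: 0.0176
gripper_force: 35.0
```

Request:
move_arm --pt "1 0 0 -0.006 0 0 0" --pt "1 0 0 -0.014 0 0 0" --pt "1 0 0 -0.026 0 0 0" --pt "1 0 0 -0.038 0 0 0" --pt "1 0 0 -0.05 0 0 0" --pt "1 0 0 -0.062 0 0 0" --pt "1 0 0 -0.074 0 0 0" --pt "1 0 0 -0.086 0 0 0" --pt "1 0 0 -0.095 0 0 0" --pt "1 0 0 -0.1 0 0 0"

```text
t: 14.95
position: [0.5182, -0.274, 0.3452]
ee_rot: [2.093, 2.341, 0.001]
ft_force: [0.5, 0.4, -7.0]
finger_gap: 0.0179
gripper_force: 35.0
```

```bash
python3 - <<'E'
from h import *
to(.535,-.001,.345,96.5); print(env.get_state()["torque"])
c=cam("scene"); cv2.imwrite("pics/lift.png",cv2.resize(c["frame"][60:240,90:282,::-1],(640,600),interpolation=cv2.INTER_CUBIC))
E
```

```text
t 14.95 p [ 0.5182 -0.274   0.3452] yaw 96.41 gap 0.0179 F [ 0.5   0.38 -7.01] q7 0.3
shift [2.694e-01 4.720e-02 1.000e-04] turn [ 0.001   0.0006 -0.0015]
[ 0.01541949 -0.07340721  0.02895206]
```

View pics/lift.png

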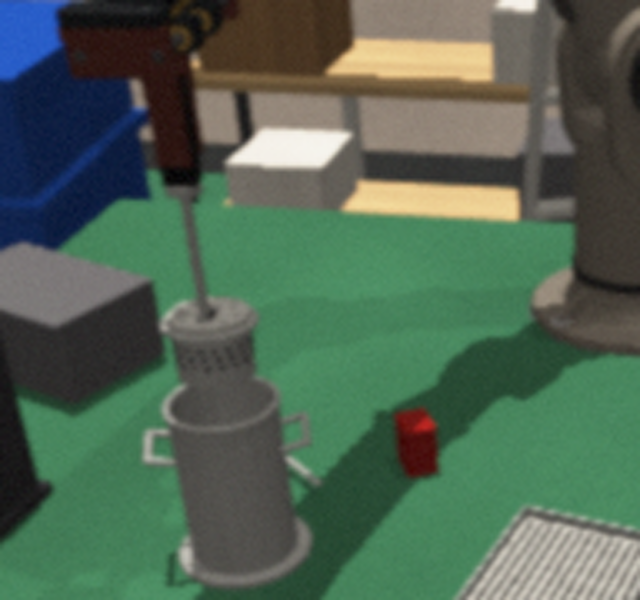

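The basket hangs level on the hook at (210,340), above the pot rim at (220,390). I'll raise it a little more and carry it to the tray.

Request:
move_arm --pt "1 0 0 -0.01 0 0 0" --pt "1 0 0 -0.018 0 0 0" --pt "1 0.004 0.001 -0.02 0 0 0" --pt "1 0.012 0.002 -0.02 0 0 0" --pt "1 0.024 0.004 -0.02 0 0 0" --pt "1 0.04 0.007 -0.02 0 0 0" --pt "1 0.06 0.01 -0.02 0 0 0" --pt "1 0.08 0.014 -0.02 0 0 0" --pt "1 0.1 0.0175 -0.02 0 0 0" --pt "1 0.12 0.021 -0.02 0 0 0"

```text
t: 16.0
position: [0.5251, -0.1496, 0.364]
ee_rot: [-2.091, -2.344, -0.0]
ft_force: [0.7, 1.0, -6.0]
finger_gap: 0.0178
gripper_force: 35.0
```

Request:
move_arm --pt "1 0.02 0.0035 0 0 0 0" --pt "1 0.04 0.007 0 0 0 0" --pt "1 0.06 0.0105 0 0 0 0" --pt "1 0.08 0.014 0 0 0 0" --pt "1 0.1 0.0175 0 0 0 0" --pt "1 0.118 0.0205 0 0 0 0" --pt "1 0.132 0.023 0 0 0 0" --pt "1 0.142 0.025 0 0 0 0" --pt "1 0.148 0.026 0 0 0 0" --pt "1 0.15 0.026 0 0 0 0"

```text
t: 17.0
position: [0.5344, 0.0002, 0.364]
ee_rot: [-2.093, -2.343, -0.0]
ft_force: [1.1, 0.3, -5.6]
finger_gap: 0.0177
gripper_force: 35.0
```

```bash
python3 - <<'E'
from h import *
to(.5345,0,.1945,96.5)
c=cam("scene");Q=cloud(c).reshape(-1,3); q=Q[(Q[:,0]>.47)&(Q[:,0]<.62)&(Q[:,1]>-.06)&(Q[:,1]<.06)&(Q[:,2]>.1)&(Q[:,2]<.25)]
print(q.min(0),q.max(0))
E
```

```text
t 17.0 p [5.344e-01 2.000e-04 3.640e-01] yaw 96.45 gap 0.0177 F [ 1.06  0.27 -5.58] q7 -0.17
shift [-2.000e-04  1.000e-04  1.695e-01] turn [-0.     -0.     -0.0009]
[ 0.49972992 -0.03760402  0.19249743] [0.57057437 0.03439489 0.24995414]
```

Request:
move_arm --pt "1 0 0 0.01 0 0 0" --pt "1 0 0 0.03 0 0 0" --pt "1 0 0 0.055 0 0 0" --pt "1 0 0 0.08 0 0 0" --pt "1 0 0 0.105 0 0 0" --pt "1 0 0 0.13 0 0 0" --pt "1 0 0 0.15 0 0 0" --pt "1 0 0 0.163 0 0 0" --pt "1 0 0 0.17 0 0 0" --pt "1 0 0 0.173 0 0 0"

```text
t: 18.05
position: [0.5344, -0.0008, 0.1906]
ee_rot: [-2.094, -2.341, 0.0]
ft_force: [-1.3, -0.2, -5.4]
finger_gap: 0.0177
gripper_force: 35.0
```

Request:
move_arm --pt "1 0 0 0.001 0 0 0" --pt "1 0 0 0.002 0 0 0" --pt "1 0 0 0.003 0 0 0" --pt "1 0 0 0.004 0 0 0" --pt "1 0 0 0.005 0 0 0" --pt "1 0 0 0.006 0 0 0" --pt "1 0 0 0.007 0 0 0" --pt "1 0 0 0.008 0 0 0" --pt "1 0 0 0.009 0 0 0" --pt "1 0 0 0.009 0 0 0"

```text
t: 19.05
position: [0.5345, -0.0003, 0.1822]
ee_rot: [2.093, 2.342, 0.0]
ft_force: [-0.1, -0.2, -0.4]
finger_gap: 0.0179
gripper_force: 35.0
```

```bash
python3 - <<'E'
from h import *
to(.5345,0,.1775,6.5)
E
```

```text
t 19.05 p [ 5.345e-01 -3.000e-04  1.822e-01] yaw 96.42 gap 0.0179 F [-0.14 -0.19 -0.39] q7 -0.32
shift [0.0003 0.     0.0047] turn [ 2.0000e-04 -2.0000e-04  1.5694e+00]
```

Request:
move_arm --pt "1 0 0 0.003 0 0 0" --pt "1 0 0 0.0057 0 0 0" --pt "1 0 0 0.0057 0 0 0.1" --pt "1 0 0 0.0057 0 0 0.23" --pt "1 0 0 0.0057 0 0 0.36" --pt "1 0 0 0.0057 0 0 0.49" --pt "1 0 0 0.0057 0 0 0.62" --pt "1 0 0 0.0057 0 0 0.75" --pt "1 0 0 0.0057 0 0 0.88" --pt "1 0 0 0.0057 0 0 0.88"

```text
t: 20.05
position: [0.5343, -0.0003, 0.1762]
ee_rot: [2.892, 1.226, -0.0]
ft_force: [0.2, 0.1, -1.4]
finger_gap: 0.018
gripper_force: 35.0
```

Request:
move_arm --pt "1 0 0 0 0 0 0.12" --pt "1 0 0 0 0 0 0.24" --pt "1 0 0 0 0 0 0.36" --pt "1 0 0 0 0 0 0.48" --pt "1 0 0 0 0 0 0.6" --pt "1 0 0 0 0 0 0.69" --pt "1 0 0 0 0 0 0.69" --pt "1 0 0 0 0 0 0.69"

```text
t: 20.85
position: [0.5343, -0.0003, 0.1762]
ee_rot: [3.136, 0.184, -0.0]
ft_force: [0.4, -1.0, -1.6]
finger_gap: 0.0183
gripper_force: 35.0
```

```bash
python3 - <<'E'
from h import *
to(.5345,-.0007,.24,6.5); print(env.get_state()["torque"])
c=cam("scene"); cv2.imwrite("pics/tray.png",cv2.resize(c["frame"][100:280,180:340,::-1],(533,600),interpolation=cv2.INTER_CUBIC))
E
```

```text
t 20.85 p [ 5.343e-01 -3.000e-04  1.762e-01] yaw 6.73 gap 0.0183 F [ 0.4  -0.97 -1.63] q7 -1.75
shift [ 0.0001  0.0004 -0.0638] turn [0.     0.0002 0.0039]
[ 0.01491224 -0.00394027 -0.01439781]
```

View pics/tray.png

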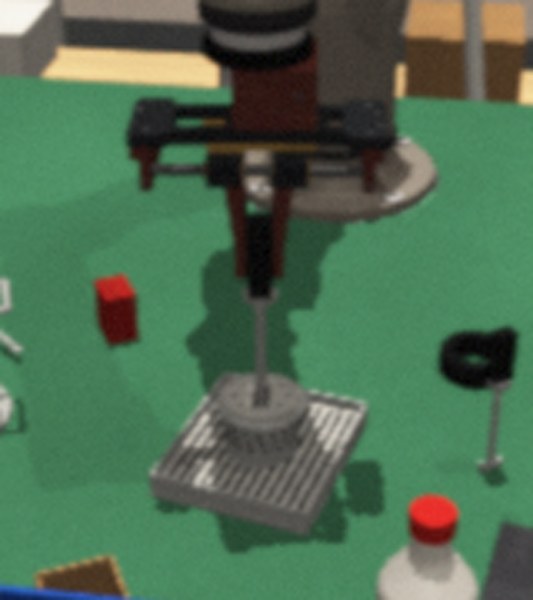

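The basket stands upright on the grid at (262,420), with the hook still inside it. I'll lift slowly, watching the force.

Request:
move_arm --pt "1 0 0.0003 -0.004 0 0 0" --pt "1 0 0.0003 -0.008 0 0 0" --pt "1 0 0.0003 -0.01 0 0 0" --pt "1 0 0.0003 -0.011 0 0 0" --pt "1 0 0.0003 -0.011 0 0 0"

```text
t: 21.4
position: [0.5346, -0.0007, 0.1876]
ee_rot: [3.137, 0.177, 0.001]
ft_force: [0.4, 0.1, -1.2]
finger_gap: 0.0181
gripper_force: 35.0
```

```bash
python3 - <<'E'
from h import *
to(.5345,-.0007,.25,6.5)
E
```

```text
t 21.4 p [ 0.5346 -0.0007  0.1876] yaw 6.47 gap 0.0181 F [ 0.43  0.13 -1.23] q7 -1.74
shift [-0.     -0.     -0.0624] turn [ 0.0001 -0.0005 -0.0005]
```

Only the rod's own weight shows, so the tips are in the slot without catching. I'll continue up.

Request:
move_arm --pt "1 0 0 -0.003 0 0 0" --pt "1 0 0 -0.006 0 0 0" --pt "1 0 0 -0.009 0 0 0" --pt "1 0 0 -0.009 0 0 0"

```text
t: 21.8
position: [0.5348, -0.0007, 0.1969]
ee_rot: [3.137, 0.177, 0.002]
ft_force: [0.5, 0.7, -1.0]
finger_gap: 0.018
gripper_force: 35.0
```

Request:
move_arm --pt "1 0 0 -0.003 0 0 0" --pt "1 0 0 -0.008 0 0 0" --pt "1 0 0 -0.015 0 0 0" --pt "1 0 0 -0.03 0 0 0" --pt "1 0 0 -0.06 0 0 0" --pt "1 0 0 -0.1 0 0 0" --pt "1 0 0 -0.12 0 0 0" --pt "1 0 0 -0.12 0 0 0"

```text
t: 22.6
position: [0.5362, -0.0003, 0.3202]
ee_rot: [3.136, 0.177, 0.011]
ft_force: [-0.1, -0.4, -1.1]
finger_gap: 0.0176
gripper_force: 35.0
```

```bash
python3 - <<'E'
from h import *
to(.5360,.2516,.32,-8.5)
c=cam("scene");Q=cloud(c).reshape(-1,3)
for lo,hi in((.015,.05),(.05,.07),(.07,.16)):
    q=Q[(Q[:,0]>.47)&(Q[:,0]<.6)&(Q[:,1]>-.05)&(Q[:,1]<.05)&(Q[:,2]>lo)&(Q[:,2]<hi)]
    print(lo,len(q),q.min(0).round(3) if len(q) else '',q.max(0).round(3) if len(q) else '')
E
```

```text
t 22.6 p [ 5.362e-01 -3.000e-04  3.202e-01] yaw 6.46 gap 0.0176 F [-0.05 -0.35 -1.13] q7 -1.67
shift [ 2.810e-02 -2.503e-01  2.000e-04] turn [-1.000e-04 -6.800e-03  2.611e-01]
0.015 277 [ 0.47  -0.049  0.015] [0.6   0.049 0.05 ]
0.05 361 [ 0.502 -0.038  0.05 ] [0.572 0.034 0.066]
0.07 0
```

Request:
move_arm --pt "1 0.003 -0.03 0 0 0 0.05" --pt "1 0.007 -0.065 0 0 0 0.1" --pt "1 0.012 -0.105 0 0 0 0.15" --pt "1 0.016 -0.145 0 0 0 0.2" --pt "1 0.02 -0.185 0 0 0 0.261" --pt "1 0.024 -0.22 0 0 0 0.261" --pt "1 0.027 -0.243 0 0 0 0.261" --pt "1 0.028 -0.25 0 0 0 0.261" --pt "1 0.028 -0.25 0 0 0 0.261" --pt "1 0.028 -0.25 0 0 0 0.261"

```text
t: 23.65
position: [0.5343, 0.2489, 0.3154]
ee_rot: [3.131, -0.235, -0.002]
ft_force: [0.0, -1.9, -0.8]
finger_gap: 0.0176
gripper_force: 35.0
```

```bash
python3 - <<'E'
from h import *
to(.5360,.2516,.1695,-8.5)
E
```

```text
t 23.65 p [0.5343 0.2489 0.3154] yaw -8.59 gap 0.0176 F [ 0.01 -1.9  -0.83] q7 -2.43
shift [ 0.0014 -0.0032  0.1459] turn [ 0.0018  0.0009 -0.0016]
```

Request:
move_arm --pt "1 0.0014 -0.003 0.02 0 0 0" --pt "1 0.0014 -0.003 0.05 0 0 0" --pt "1 0.0014 -0.003 0.08 0 0 0" --pt "1 0.0014 -0.003 0.11 0 0 0" --pt "1 0.0014 -0.003 0.135 0 0 0" --pt "1 0.0014 -0.003 0.145 0 0 0" --pt "1 0.0014 -0.003 0.145 0 0 0" --pt "1 0.0014 -0.003 0.145 0 0 0"

```text
t: 24.45
position: [0.5368, 0.2533, 0.1725]
ee_rot: [-3.132, 0.234, -0.002]
ft_force: [-0.2, 0.4, -1.1]
finger_gap: 0.0179
gripper_force: 35.0
```

```bash
python3 - <<'E'
from h import *
to(.5360,.2516,.1705,-8.5)
to(.6009,.2407,.1705,-8.5)
E
```

```text
t 24.45 p [0.5368 0.2533 0.1725] yaw -8.56 gap 0.0179 F [-0.15  0.36 -1.08] q7 -2.51
shift [-0.0005  0.0018  0.002 ] turn [-0.0007 -0.0013 -0.001 ]
t 24.45 p [0.5368 0.2533 0.1725] yaw -8.56 gap 0.0179 F [-0.15  0.36 -1.08] q7 -2.51
shift [0.0653 0.0029 0.0021] turn [-0.0007 -0.0013 -0.001 ]
```

Request:
move_arm --pt "1 0 0.0015 0.002 0 0 0" --pt "1 0.01 0.002 0.002 0 0 0" --pt "1 0.025 0.002 0.002 0 0 0" --pt "1 0.04 0.0025 0.002 0 0 0" --pt "1 0.055 0.003 0.002 0 0 0" --pt "1 0.065 0.003 0.002 0 0 0" --pt "1 0.065 0.003 0.002 0 0 0" --pt "1 0.065 0.003 0.002 0 0 0"

```text
t: 25.25
position: [0.5996, 0.2412, 0.1694]
ee_rot: [-3.133, 0.233, 0.0]
ft_force: [-0.5, -0.6, -0.8]
finger_gap: 0.0178
gripper_force: 35.0
```

```bash
python3 - <<'E'
from h import *
to(.6009,.2407,.1595,-8.5)
E
```

```text
t 25.25 p [0.5996 0.2412 0.1694] yaw -8.5 gap 0.0178 F [-0.51 -0.63 -0.76] q7 -2.44
shift [0.0014 0.0003 0.0099] turn [-0.0002  0.0003  0.0001]
```

Request:
move_arm --pt "1 0.0014 0.0003 0 0 0 0" --pt "1 0.0014 0.0003 0.003 0 0 0" --pt "1 0.0014 0.0003 0.006 0 0 0" --pt "1 0.0014 0.0003 0.008 0 0 0" --pt "1 0.0014 0.0003 0.009 0 0 0" --pt "1 0.0014 0.0003 0.0097 0 0 0" --pt "1 0.0014 0.0003 0.0097 0 0 0"

```text
t: 25.95
position: [0.6011, 0.2406, 0.1597]
ee_rot: [-3.133, 0.232, 0.0]
ft_force: [-1.2, -0.1, -1.4]
finger_gap: 0.0179
gripper_force: 35.0
```

```bash
python3 - <<'E'
from h import *
to(.6009,.2407,.1595,-8.5)
E
```

```text
t 25.95 p [0.6011 0.2406 0.1597] yaw -8.49 gap 0.0179 F [-1.22 -0.14 -1.4 ] q7 -2.45
shift [-0.0002 -0.      0.0002] turn [-0.      0.      0.0002]
```

Request:
move_arm --pt "1 0 0 0.0005 0 0 0" --pt "1 0 0 0.0005 0 0 0" --pt "1 0 0 0.0005 0 0 0"

```text
t: 26.25
position: [0.6012, 0.2406, 0.1595]
ee_rot: [-3.133, 0.233, -0.001]
ft_force: [-0.7, -0.1, 1.2]
finger_gap: 0.0176
gripper_force: 35.0
```

Contact: the force went from -1.4 to +1.2 N, so the collar is on the tines. Opening slowly, without moving.

Request:
move_arm --pt "0.5 0 0 0 0 0 0" --pt "0.4 0 0 0 0 0 0" --pt "0.3 0 0 0 0 0 0" --pt "0.2 0 0 0 0 0 0" --pt "0 0 0 0 0 0 0" --pt "-0.2 0 0 0 0 0 0" --pt "-0.3 0 0 0 0 0 0" --pt "-0.3 0 0 0 0 0 0"

```text
t: 27.05
position: [0.6011, 0.2406, 0.1592]
ee_rot: [-3.133, 0.233, -0.0]
ft_force: [0.2, 0.5, 0.2]
finger_gap: 0.0569
gripper_force: 0.0
```

Request:
move_arm --pt "-0.3 0 0 -0.01 0 0 0" --pt "-0.3 0 0 -0.03 0 0 0" --pt "-0.3 0 0 -0.06 0 0 0" --pt "-0.3 0 0 -0.1 0 0 0" --pt "-0.3 0 0 -0.15 0 0 0" --pt "-0.3 0 0.03 -0.19 0 0 0" --pt "-0.3 0 0.07 -0.19 0 0 0" --pt "-0.3 0 0.1 -0.19 0 0 0" --pt "-0.3 0 0.1 -0.19 0 0 0" --pt "-0.3 0 0.1 -0.19 0 0 0"

```text
t: 28.05
position: [0.5863, 0.1413, 0.35]
ee_rot: [-3.133, 0.234, -0.001]
ft_force: [0.2, 0.3, -1.1]
finger_gap: 0.0569
gripper_force: 0.0
```

```bash
python3 - <<'E'
from h import *
to(.6,.14,.35,-8.5)
a=cam("scene");Q=cloud(a).reshape(-1,3)
for lo,hi in((.15,.207),(.195,.207)):
    q=Q[(Q[:,0]>.56)&(Q[:,0]<.64)&(Q[:,1]>.2)&(Q[:,1]<.27)&(Q[:,2]>lo)&(Q[:,2]<hi)]
    print(cv2.minAreaRect((q[:,:2]*1000).astype(np.float32)), q[:,2].max())
cv2.imwrite("pics/end.png",cv2.resize(a["frame"][:,:,::-1],(800,600),interpolation=cv2.INTER_CUBIC))
E
```

```text
t 28.05 p [0.5863 0.1413 0.35  ] yaw -8.56 gap 0.0569 F [ 0.18  0.34 -1.14] q7 -2.21
shift [ 0.0137 -0.0007  0.    ] turn [-0.0004 -0.0009 -0.001 ]
((602.8341674804688, 238.1985626220703), (18.113582611083984, 26.509122848510742), 82.97449493408203) 0.20356679276242795
((603.0445556640625, 238.72216796875), (17.491134643554688, 26.264251708984375), 85.50285339355469) 0.20356679276242795
```

View pics/end.png

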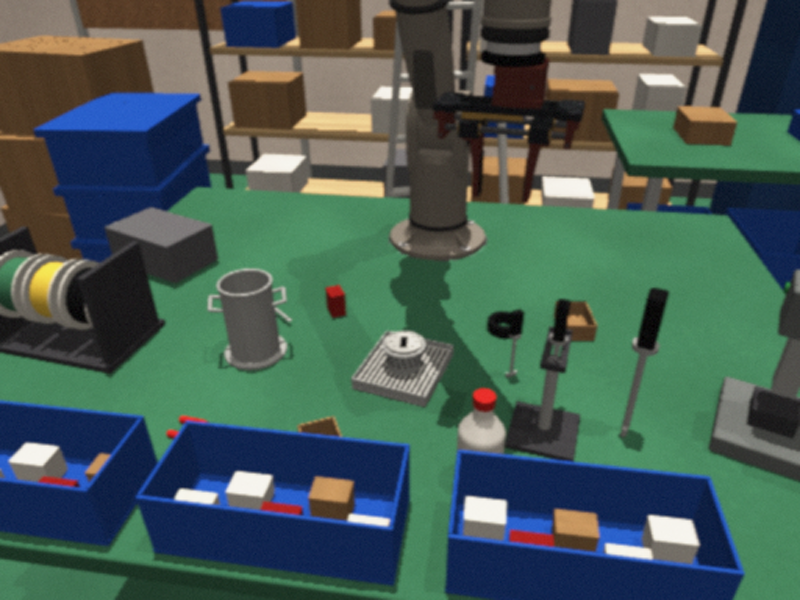

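The basket is upright on the grid at (404,355) and the rod hangs in the fork at (560,335), within about 1 mm of where it was. Everything else is unmoved and the gripper is clear.

```bash
python3 -c "
from bench import env
print(env.hand_in())"
```

```text
the job is handed in; nothing more can be done
None
```

The job is handed in at about 28 s: the basket stands upright on the drip tray's grid, the hook is out of it, the rod hangs in its fork within about 1 mm of where it was, and I saw nothing else moved.

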